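# Wedge the laser guard gate shut

## Robot

A 7-joint arm with a two-finger parallel gripper is mounted at the origin on a cart in front of the work surface, level with it; the furniture and walls round the work are solid. World frame = base frame: x ahead of the robot, y to its left, z up, the work surface at z = 0. Lengths are in m, angles in rad, forces in N, time in s.
With the tool pointing down it reaches from about 0.425 to 0.95 m from the base axis. Payload 4.7 kg.
Tool frame: the origin (TCP) lies at the very end of the fingers, on their centre line; the grasp point (between the pads) lies pinch_z behind it (pinch_z is the distance from the TCP to the grasp point, in m); z points along the fingers, y is the direction in which the jaws open and shut (so a half turn about z gives the same grasp; the last joint's range is limited). The gripper opens to 85 mm and grips with 20 to 120 N. Pads are 22 mm wide; open, the fingers measure 114 mm over their backs; the gripper's body (76 mm by 85 mm) begins 54 mm behind the grasp point. The pads swing forward as they close: fully open they stand 13 mm farther back than shut.
Start: joints at [1.279, 0.469, -0.049, 1.532, 0.024, 1.141, -0.082], TCP at [0.175, -0.652, 0.231] pointing down, gripper open.
Joint ranges: [-2.59, 2.59], [-0.33, 1.99], [-1.39, 1.29], [0.1, 2.45], [-1.04, 4.18], [0.21, 1.99], [-2.66, 2.66]. Speed limits (rad/s): [2.57, 2.57, 3.14, 3.14, 3.14, 3.14, 3.14].

## Interface

Orientations are given as a unit quaternion [x, y, z, w].
In Python, from bench import * gives the robot as it stands. The module is installed in compiled form; this text tells all that it offers.
- The arm moves only by the shell command python3 -m pendant 'ROWS'. ROWS is JSON, a list of rows, each an object of numbers: "tx", "ty", "tz": the shift along the tool's x, y, z in m; "ax", "ay", "az": the turn, a rotation vector about the tool's x, y, z in rad; "claw": the opening, from 0 (shut) to 1 (fully open). In form: [{"tx": .., "ty": .., "tz": .., "ax": .., "ay": .., "az": .., "claw": ..}, ...]. A call has 1 to 12 rows; each row shifts and turns the commanded pose from where the row before left it, along the tool's axes as they then stand; what a row does not reach is not made up. A row lasts 1/8 s, in which the tool goes at most 62.5 mm and 10.7 degrees, less where a joint would pass 70% of its speed; a pose out of reach is approached as far as the arm can. A call with a gripper value outside its range is refused whole. The fingers move at their own pace and stop on an object; the grip force is fixed at half the most. Time passes only in rows, so rows that do not move let the fingers close. It gives the time, the measured TCP pose, the force and the opening at its end, in the units of the state.
- state(): the state, without advancing time (a new reading comes with each control period).
- snapshot(name): name is "scene" or "top" or "wrist"; returns a dict with "frame" (420x560x3 uint8, red, green, blue), "fx", "fy", "cx", "cy" (pixels), "dist" ([k1, k2, p1, p2, k3] as OpenCV has them; the pictures are not rectified), "camera_from_world" (4x4, takes a point from world to camera coordinates). Camera axes: x right, y up, looking along -z (the intrinsics and any distortion apply to the point x, -y, -z); pixel columns grow to the right and rows downward; lengths in m; the calibration is good to about 2 mm. A picture is of the moment at which its call begins. There is no depth.
- sign_off(): hands the job in, once; it reports no verdict.
Trained networks look in the newest picture that a camera, given by its name, has taken for a name from the list of things; names that differ only in an ending like _2 or _b are one class to them, and where a whole thing is asked for, a point or a joint stands for the part that bears it (a point fixed in the world has none). Each returns a list of dicts, best first, with "conf" (0 to 1); they miss things now and then, are a little off and sometimes report something else, mostly with a low value. They report only what shows in the picture. A call takes as long as a camera call.
- recognise(camera, query): "extent" ([centre column, centre row, width, height] in pixels, round what is visible of it).
- place_of(camera, query): "point" ([column, row] in pixels: a listed point, or the origin of a listed thing).
The state is a dict: "t": time; "qpos": joint angles; "qvel": joint speeds; "tau": joint torques, N m; "tool_pos": TCP position; "ee_rot": TCP orientation; "wrist_force": force on the tool from outside, world axes, zero at the start; "wrist_torque": the same for the moment, N m; "opening": opening from 0.0 (shut) to 1.0 (fully open).
Only numpy, scipy, OpenCV 4.12 (cv2) and the standard library are available. Lean on these libraries where they do the work, as an engineer would, in place of code of your own. Each camera call takes 0.05 s, during which the arm holds its last target.

## Task

The small spring-loaded guard gate on the bench swings open towards you by itself. Take the blue wedge by its grip block, slide it nose first, square to the gate and flat on the table, under the yellow patch so that it carries the gate back to its stop, and tap it in bit by bit until it jams the gate firmly shut, without over-driving it and straining the hinge. Let go of the wedge: the gate must stay shut on the wedge alone, and the other things on the bench stay where they are.

Things in the scene. Friction and masses are not known exactly. Their poses are not given: they have to be found in the camera images.
- guard: Fixed aluminium frame: hinge post left, stop post right, 226 mm over all, joined by a header bar at 74 to 86 mm height, 14 to 28 mm behind the gate; hinge post 95 mm tall. Origin on the table below the middle of the closed gate; x square to the closed gate, from front (robot side) to back; y along it to the hinge. Behind the gate the table is clear for 70 mm. Place and yaw vary.
- guard_hinge (a point): Hinge axis (upright) at the table, x = 0, y = +98 mm of the guard. The gate: orange panel, aluminium frame, 180 mm from axis to free end, 9 mm thick, top 68 to 76 mm above the table; its underside is a round rail (radius 5 mm) whose height over the table, 6 to 13 mm, is an unknown collar setting, new at each start. It can rise up to 9 mm against 3 N and a spring of 10 N per mm.
- gate (a joint): Swing of the gate: 0 rad = closed on its stop, grows as it opens to the front. A weak spring (0.16 N m when closed, about 1.2 N at the yellow patch) holds it open at its end position, 0.25 rad, and opens it again whenever it is let go. Firmly jammed: after release the gate bears on the wedge with 6 to 20 N; above 25 N, even for a moment, its hinge is strained.
- wedge_spot (a point): Point on the table fixed to the guard, below the middle of the closed gate's yellow patch (34 mm wide): x = 0, y = -35 mm of the guard. The wedge shall pass under the gate here, its grip block within 25 mm sideways of it. With the gate open its rail crosses the wedge's line about 34 mm in front of this point. The right push depends on feel, not on how far the wedge has gone.
- wedge_grip (a point): Blue painted steel wedge, 118 mm long, 34 mm wide, 0.55 kg (0.7 to 1.4 times), flat on the table. Point: centre of its upright grip block, 24 mm long (x), 26 mm wide (y), 50 mm tall; 25 mm above the underside. x to the nose, z up. The nose is 106 mm ahead, 3 mm high; the ramp rises from it 1 in 5 for 95 mm, to 22 mm at the block. Held above the table it drops on release and the jam slackens.
- wedge_nose (a point): Foot of the wedge's nose. Friction on ramp and sole about 0.6 (+-20 %): with the gate on its stop the push needed is 1.2 to 1.8 times the gate's load on the wedge, plus 0.6 times the force with which the hand presses the wedge down, so keep that small. Then the load grows by about 1.3 N per mm of travel. A steady level push of 18 to 22 N, pressing down less than 8 N, is right.
- solvent_bottle: Bystander, leave it: white squeeze bottle with a red nozzle, 47 mm across, 118 mm tall, standing; origin at the centre of its base
- marker: Bystander, leave it: white marker pen with a blue cap, 133x20x14 mm, lying; origin at the centre of its underside
- parts_tin: Bystander, leave it: round grey tin with a lid, 53 mm across, 22 mm tall; origin at the centre of its base
- loupe: Bystander, leave it: black eye loupe, 33 mm across, 30 mm tall; origin at the centre of its base
- collet_1: Bystander, leave it: grey slotted steel collet, 26 mm across, 34 mm tall, standing; origin at the centre of its base
- collet_2: Bystander, leave it: grey slotted steel collet, 29 mm across, 36 mm tall, standing; origin at the centre of its base
- nippers: Bystander, leave it: small nippers with green handles, 113x44x10 mm, lying; origin at the centre of its underside

How it is judged:
By the outcome, as a careful person would: the job done as asked, in the order asked, and still so for the second after the job is handed in, with the robot touching nothing.
It also fails if it takes over 58 s, if anything falls off the work surface, if the arm or the gripper's body presses on something with over 40 N, if the wrist force passes 120 N, or if a joint passes its speed limit or range.

## Working session

There is one attempt and no reset: what is moved stays moved. The work goes in short steps, Python scripts to look and compute and a shell command to move; the robot and the scene stay as the last step left them, time stands still between calls to the robot, and variables do not carry over. Pictures are saved under pics/ and viewed, and the job is handed in when it is done.

```bash
mkdir -p pics; ls
cat > h.py <<'E'
from bench import *
import numpy as np, cv2
from scipy.spatial.transform import Rotation as R
def ray(s,px):
    K=np.array([[s["fx"],0,s["cx"]],[0,s["fy"],s["cy"]],[0,0,1]],float)
    u=cv2.undistortPoints(np.array([[px]],float),K,np.array(s["dist"],float))[0,0]
    d=np.array([u[0],-u[1],-1.]); M=np.array(s["camera_from_world"])
    return -M[:3,:3].T@M[:3,3], M[:3,:3].T@d
def onz(s,px,z=0.):
    o,d=ray(s,px); return o+d*(z-o[2])/d[2]
def proj(s,P):
    K=np.array([[s["fx"],0,s["cx"]],[0,s["fy"],s["cy"]],[0,0,1]],float)
    M=np.array(s["camera_from_world"]); p=M[:3,:3]@np.array(P,float)+M[:3,3]
    p=np.array([p[0],-p[1],-p[2]])
    return cv2.projectPoints(p.reshape(1,1,3),np.zeros(3),np.zeros(3),K,np.array(s["dist"],float))[0][0,0]
def save(s,n): cv2.imwrite(f"pics/{n}.png",cv2.cvtColor(s["frame"],cv2.COLOR_RGB2BGR))
E
python3 - <<'E'
from h import *
st=state(); print({k:np.round(v,3) for k,v in st.items()})
import bench; print([x for x in dir(bench) if 'pinch' in x.lower() or not x.startswith('_')])
for c in ["scene","top","wrist"]:
    s=snapshot(c); save(s,c+"0")
    M=np.array(s["camera_from_world"]); print(c, np.round(-M[:3,:3].T@M[:3,3],3), s["fx"])
    for n in ["guard","guard_hinge","wedge_spot","wedge_grip","wedge_nose","solvent_bottle","marker","parts_tin","loupe","collet_1","nippers"]:
        z={"wedge_grip":.025}.get(n,0)
        for d in place_of(c,n)[:2]:
            print(n,round(d["conf"],2),np.round(d["point"],1),np.round(onz(s,d["point"],z),4))
E
```

```text
pics
{'t': np.float64(0.0), 'qpos': array([ 1.279,  0.469, -0.049,  1.534,  0.024,  1.141, -0.082]), 'qvel': array([ 0.001,  0.   ,  0.   ,  0.001, -0.001, -0.002, -0.002]), 'tau': array([-0.0000e+00, -5.1031e+01, -4.7000e-02, -2.3772e+01,  1.1000e-02,
        7.0000e-03, -0.0000e+00]), 'tool_pos': array([ 0.175, -0.651,  0.23 ]), 'ee_rot': array([ 0.991,  0.131, -0.   , -0.001]), 'wrist_force': array([0.929, 0.333, 0.336]), 'wrist_torque': array([-0.029,  0.004, -0.036]), 'opening': np.float64(1.001)}
['Unreachable', 'pinch_z', 'place_of', 'recognise', 'sign_off', 'snapshot', 'state']
scene [-0.23   0.843  0.607] 420.9203148122923
guard 0.78 [291.3 224.7] [0.5913 0.101  0.    ]
guard_hinge 0.56 [259.4 236.5] [0.6012 0.215  0.    ]
wedge_spot 0.84 [301.7 225.1] [0.5684 0.0798 0.    ]
wedge_grip 0.49 [331.4 232.2] [0.4499 0.0789 0.025 ]
wedge_nose 0.58 [333.7 221. ] [ 0.5212 -0.0094  0.    ]
solvent_bottle 0.69 [364.3 188.8] [ 0.6117 -0.2671  0.    ]
marker 0.52 [390.8 202.4] [ 0.4816 -0.2438  0.    ]
parts_tin 0.74 [387.1 213.6] [ 0.4411 -0.1684  0.    ]
loupe 0.64 [401.3 207.4] [ 0.
[... 457 characters left out ...]
796 0.025 ]
wedge_grip 0.61 [400.8 264.4] [ 0.4305 -0.2204  0.025 ]
wedge_nose 0.74 [321.4 229.1] [ 0.5319 -0.0117 -0.    ]
wedge_nose 0.48 [380.9 259.5] [ 0.4463 -0.1727  0.    ]
solvent_bottle 0.64 [407.7 198.6] [ 0.6164 -0.2561  0.    ]
marker 0.53 [411.6 242.4] [ 0.4927 -0.2596  0.    ]
parts_tin 0.61 [376.2 261.2] [ 0.4417 -0.1596  0.    ]
loupe 0.41 [404.4 265.1] [ 0.4305 -0.2362  0.    ]
loupe 0.33 [239.2 205.6] [0.6004 0.2171 0.    ]
collet_1 0.63 [403.1 147. ] [ 0.7678 -0.2517  0.    ]
collet_1 0.38 [405.7 162.2] [ 0.7225 -0.2566  0.    ]
nippers 0.7 [138.9 258.6] [0.4541 0.4918 0.    ]
nippers 0.36 [277.2 211.5] [0.5826 0.1106 0.    ]
wrist [ 0.254 -0.63   0.373] 305.64167562372006
```

View pics/scene0.png

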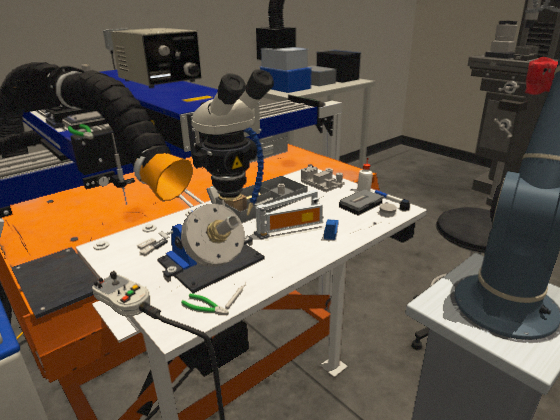

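View pics/top0.png

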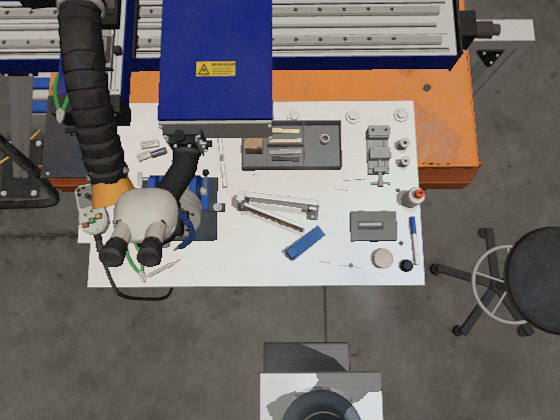

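Run:
```python
from h import *
print(pinch_z)
im=cv2.imread("pics/top0.png")[170:290,210:350]; cv2.imwrite("pics/topc.png",cv2.resize(im,None,fx=5,fy=5,interpolation=cv2.INTER_CUBIC))
```

```text
0.0187
```

View pics/topc.png

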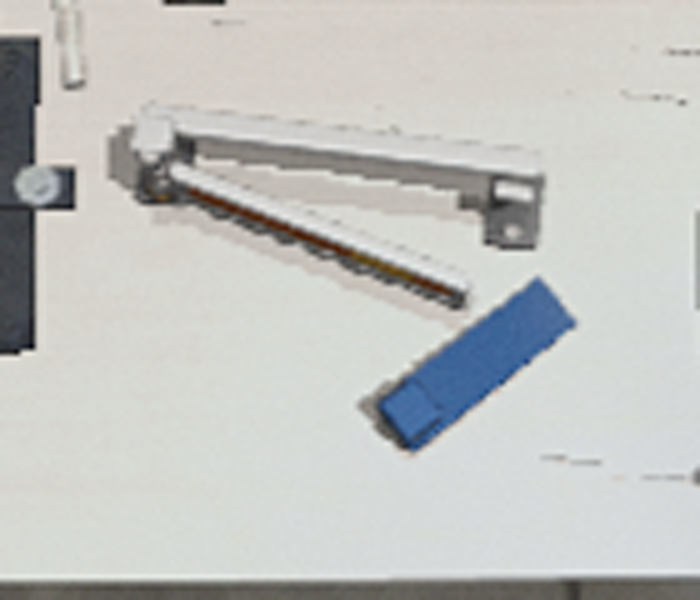

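The pictures show the blue wedge at about (305,243) in "top", with its nose pointing up and right towards the stop post. The open gate hinges at (239,207), and the header yaw is about -7°. I'll check the wrist view, then move over for a closer measurement.

Run:
```python
from h import *
s=snapshot("wrist"); M=np.array(s["camera_from_world"]); st=state()
Rt=R.from_quat(st["ee_rot"]).as_matrix(); o=-M[:3,:3].T@M[:3,3]
print("cam in tool",np.round(Rt.T@(o-st["tool_pos"]),3),"look dir tool",np.round(Rt.T@(-M[2,:3]),3),"up",np.round(Rt.T@M[1,:3],3))
# planned moves: waypoints world, in tool frame now
print(np.round(Rt,3))
# guard from top view header corner crops (pixel crop/5 + offset)
s=snapshot("top")
c=lambda x,y:(210+x/5,170+y/5)
for z,p in [(.086,(175,107)),(.086,(540,155)),(.086,(525,178)),(.05,(412,407)),(.05,(395,400))]: print(p,np.round(onz(s,c(*p),z),4))
for p in [(540,278),(576,323),(412,450)]: print(p,np.round(onz(s,c(*p),0.0),4))
```

```text
cam in tool [ 0.082 -0.    -0.142] look dir tool [-0.317  0.001  0.948] up [ 0.948 -0.     0.317]
[[ 0.966  0.26   0.   ]
 [ 0.26  -0.966 -0.   ]
 [ 0.     0.    -1.   ]]
(175, 107) [0.621  0.1946 0.086 ]
(540, 155) [0.5935 0.0025 0.086 ]
(525, 178) [0.5812 0.0107 0.086 ]
(412, 407) [0.4652 0.0707 0.05  ]
(395, 400) [0.4689 0.0797 0.05  ]
(540, 278) [ 0.5418 -0.0025  0.    ]
(576, 323) [ 0.5164 -0.0219  0.    ]
(412, 450) [0.4469 0.0699 0.    ]
```

View pics/wrist0.png

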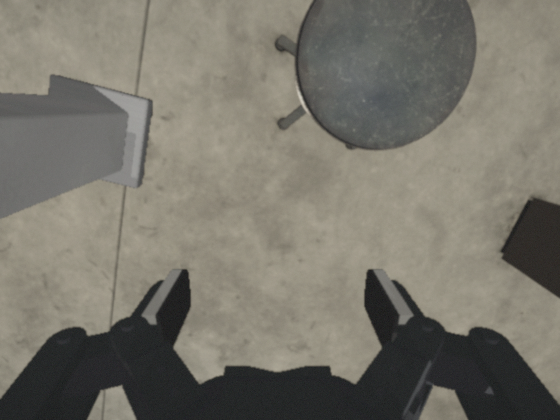

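```bash
python3 -m pendant '[{"tx":0.0523,"ty":-0.0155},{"tx":0.0523,"ty":-0.0155},{"tx":0.0523,"ty":-0.0155},{"tx":0.0523,"ty":-0.0155},{"tx":0.0523,"ty":-0.0155},{"tx":0.0523,"ty":-0.0155},{"tx":0.0523,"ty":-0.0155},{"tx":0.0232,"ty":-0.0542},{"tx":0.0232,"ty":-0.0542},{"tx":0.0232,"ty":-0.0542},{"tx":0.0232,"ty":-0.0542},{"tx":0.0232,"ty":-0.0542}]'
```

```text
invalid input
```

```bash
python3 -m pendant '[{"tx":0.0523,"ty":-0.0155,"tz":0,"ax":0,"ay":0,"az":0,"claw":1},{"tx":0.0523,"ty":-0.0155,"tz":0,"ax":0,"ay":0,"az":0,"claw":1},{"tx":0.0523,"ty":-0.0155,"tz":0,"ax":0,"ay":0,"az":0,"claw":1},{"tx":0.0523,"ty":-0.0155,"tz":0,"ax":0,"ay":0,"az":0,"claw":1},{"tx":0.0523,"ty":-0.0155,"tz":0,"ax":0,"ay":0,"az":0,"claw":1},{"tx":0.0523,"ty":-0.0155,"tz":0,"ax":0,"ay":0,"az":0,"claw":1},{"tx":0.0523,"ty":-0.0155,"tz":0,"ax":0,"ay":0,"az":0,"claw":1},{"tx":0.0232,"ty":-0.0542,"tz":0,"ax":0,"ay":0,"az":0,"claw":1},{"tx":0.0232,"ty":-0.0542,"tz":0,"ax":0,"ay":0,"az":0,"claw":1},{"tx":0.0232,"ty":-0.0542,"tz":0,"ax":0,"ay":0,"az":0,"claw":1},{"tx":0.0232,"ty":-0.0542,"tz":0,"ax":0,"ay":0,"az":0,"claw":1},{"tx":0.0232,"ty":-0.0542,"tz":0,"ax":0,"ay":0,"az":0,"claw":1}]'
```

```text
t: 3.4
tool_pos: [0.5425, -0.1583, 0.2317]
ee_rot: [0.991, 0.131, 0.0, 0.0]
wrist_force: [0.3, -0.4, -0.6]
opening: 1.001
```

```bash
python3 -m pendant '[{"tx":-0.006,"ty":-0.049,"tz":0,"ax":0,"ay":0,"az":0,"claw":1},{"tx":-0.006,"ty":-0.049,"tz":0,"ax":0,"ay":0,"az":0,"claw":1},{"tx":-0.006,"ty":-0.049,"tz":0,"ax":0,"ay":0,"az":0,"claw":1},{"tx":-0.006,"ty":-0.049,"tz":0,"ax":0,"ay":0,"az":0,"claw":1},{"tx":-0.006,"ty":-0.049,"tz":0,"ax":0,"ay":0,"az":0,"claw":1},{"tx":0,"ty":0,"tz":0,"ax":0,"ay":0,"az":0,"claw":1}]'
python3 - <<'E'
from h import *
s=snapshot("wrist"); save(s,"w1"); print(state()["tool_pos"])
import pickle; pickle.dump(s,open("w1.pkl","wb"))
for n,z in [("guard_hinge",0),("wedge_spot",0),("wedge_grip",.025),("wedge_nose",0),("guard",0)]:
    for d in place_of("wrist",n)[:2]: print(n,round(d["conf"],2),np.round(d["point"],1),np.round(onz(s,d["point"],z),4))
E
```

```text
t: 4.15
tool_pos: [0.4484, 0.0724, 0.2318]
ee_rot: [0.991, 0.135, 0.0, -0.0]
wrist_force: [0.1, -0.1, -0.5]
opening: 0.999
[0.44936782 0.07004781 0.23172049]
guard_hinge 0.82 [192.6  17.8] [0.5943 0.2078 0.    ]
wedge_spot 0.17 [489.  253.1] [ 0.4257 -0.2372  0.    ]
wedge_grip 0.7 [281.6 169. ] [0.4651 0.0717 0.025 ]
wedge_nose 0.79 [364.5 134.9] [ 0.527  -0.0142  0.    ]
guard 0.93 [274.7  57. ] [0.5799 0.1118 0.    ]
```

View pics/w1.png

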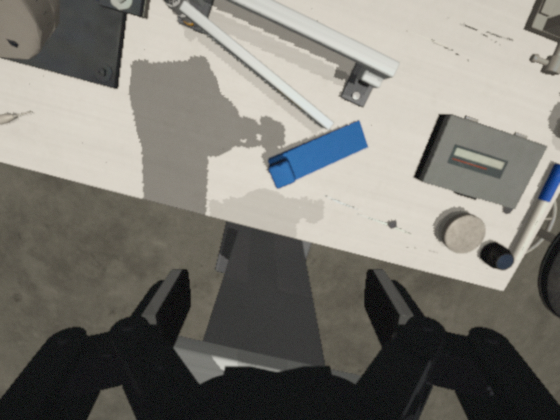

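Run:
```python
import cv2
im=cv2.imread("pics/w1.png")[0:200,160:420]; cv2.imwrite("pics/w1c.png",cv2.resize(im,None,fx=3,fy=3,interpolation=cv2.INTER_CUBIC))
```

```text
(no output)
```

View pics/w1c.png

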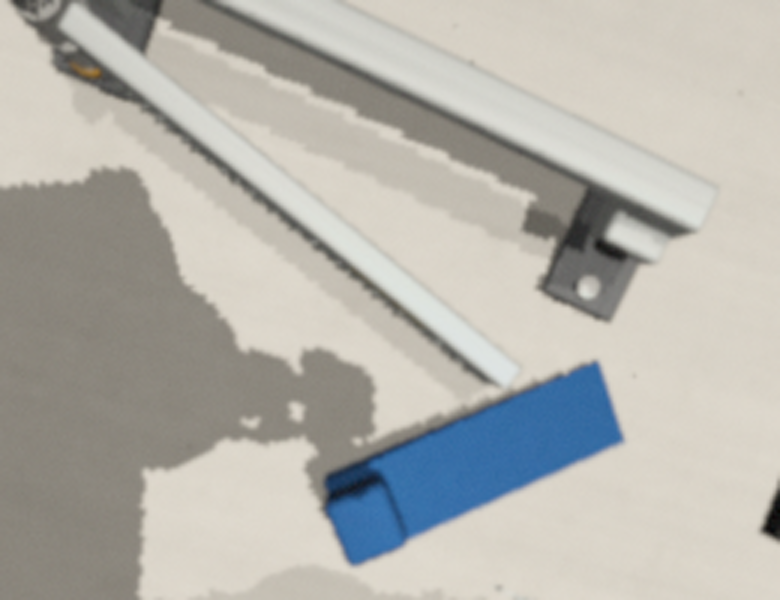

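Run:
```python
from h import *
import pickle; s=pickle.load(open("w1.pkl","rb"))
c=lambda x,y:(160+x/3,y/3)
def P(p,z): return onz(s,c(*p),z)[:2]
f1,f2=P((225,12),.086),P((690,230),.086); b1,b2=P((350,8),.086),P((716,190),.086)
ang=lambda v:np.degrees(np.arctan2(v[1],v[0]))
print("front",f1,f2,ang(f1-f2),"back",b1,b2,ang(b1-b2))
yd=(f1-f2)/np.linalg.norm(f1-f2); xd=np.array([yd[1],-yd[0]])
print("header width",(b2-f2)@xd)
mid=(f2+b2)/2   # guard (21,-113)
O=mid-xd*.021+yd*.113; print("O from header",O)
g1,g2=P((497,384),.076),P((522,370),.076); h1,h2=P((68,28),.076),P((90,10),.076)
gd=(g1+g2)/2-(h1+h2)/2; print("gate thick",np.linalg.norm(g1-g2),"end",(g1+g2)/2,"ang",ang(-gd))
# guard yaw from gate ang: open .25
ge=(g1+g2)/2; ga=np.radians(ang(-gd)); H=ge+.18*np.array([np.cos(ga),np.sin(ga)]); print("hinge from gate",H)
print("spot",O-.035*yd, "O from hinge", H-.098*yd,"yaw",ang(xd), "gate rel", ang(-gd)-ang(yd))
n1,n2=P((598,362),.003),P((623,438),.003); print("nose",n1,n2,np.linalg.norm(n1-n2),(n1+n2)/2)
q=[P(p,.05) for p in [(327,505),(380,475),(405,538),(355,565)]]; print("block",np.mean(q,0),[np.linalg.norm(q[i]-q[i-1]) for i in range(4)])
v=(n1+n2)/2-np.mean(q,0); print("dist",np.linalg.norm(v),"yaw",ang(v), "nose edge", ang(n2-n1)+90)
e1,e2=P((405,538),.022),P((623,438),.003);print("side edge",ang(e2-e1))
```

```text
front [0.59780182 0.14990238] [0.58009539 0.00652514] 82.95988047812584 back [0.60779861 0.11713844] [0.59229318 0.00320616] 82.25003360490473
header width 0.01251260882169175
O from header [0.57920238 0.11958755]
gate thick 0.008779088946944114 end [0.52604484 0.04245948] ang 67.51238371198811
hinge from gate [0.59489191 0.20877268]
spot [0.57491263 0.08485143] O from hinge [0.58288061 0.11151154] yaw -7.040119521874165 gate rel -15.447496766137732
nose [ 0.5406666  -0.00181194] [ 0.51579138 -0.02159266] 0.03178133451454065 [ 0.52822899 -0.0117023 ]
block [0.46478504 0.07128338] [np.float64(0.02414791420653034), np.float64(0.021578323191176356), np.float64(0.02444721181765968), np.float64(0.02057920817712875)]
dist 0.10445936427511093 yaw -52.601476717175544 nose edge -51.50835367471825
side edge -51.76825295521238
```

```bash
python3 -m pendant '[{"tx":0,"ty":0,"tz":0,"ax":0,"ay":0,"az":-0.18,"claw":1},{"tx":0,"ty":0,"tz":0,"ax":0,"ay":0,"az":-0.18,"claw":1},{"tx":0,"ty":0,"tz":0,"ax":0,"ay":0,"az":-0.18,"claw":1},{"tx":0,"ty":0,"tz":0,"ax":0,"ay":0,"az":-0.18,"claw":1},{"tx":0,"ty":0,"tz":0,"ax":0,"ay":0,"az":-0.18,"claw":1},{"tx":0,"ty":0,"tz":0,"ax":0,"ay":0,"az":-0.18,"claw":1},{"tx":0,"ty":0,"tz":0,"ax":0,"ay":0,"az":-0.18,"claw":1},{"tx":0,"ty":0,"tz":0,"ax":0,"ay":0,"az":-0.18,"claw":1},{"tx":0,"ty":0,"tz":0,"ax":0,"ay":0,"az":-0.18,"claw":1},{"tx":0,"ty":0,"tz":0,"ax":0,"ay":0,"az":-0.18,"claw":1},{"tx":0,"ty":0,"tz":0,"ax":0,"ay":0,"az":-0.163,"claw":1},{"tx":0,"ty":0,"tz":0,"ax":0,"ay":0,"az":0,"claw":1}]'
python3 - <<'E'
from h import *
s=snapshot("wrist"); save(s,"w2"); st=state();print(st["tool_pos"],st["qpos"])
import pickle; pickle.dump(s,open("w2.pkl","wb"))
for n,z in [("wedge_spot",0),("wedge_grip",.025),("wedge_nose",0)]:
    for d in place_of("wrist",n)[:2]: print(n,round(d["conf"],2),np.round(d["point"],1),np.round(onz(s,d["point"],z),4))
x=R.from_quat(st["ee_rot"]).as_matrix(); print(x)
d=np.array([.4648,.0713,.2])-st["tool_pos"]; print("d tool",x.T@d)
E
```

```text
t: 5.95
tool_pos: [0.45, 0.0678, 0.2312]
ee_rot: [0.444, 0.896, -0.0, -0.0]
wrist_force: [-0.8, -0.6, -0.2]
opening: 0.998
[0.44997857 0.0679277  0.23120047] [ 0.31654497  0.15445527 -0.61327435  2.0035042   0.10437465  1.01404808
  0.30417981]
wedge_spot 0.75 [357.7 230.8] [0.5776 0.076  0.    ]
wedge_grip 0.91 [286.6 187.1] [0.4623 0.0702 0.025 ]
wedge_nose 0.7 [287.4 258. ] [ 0.5284 -0.0117  0.    ]
[[-6.05661173e-01  7.95722637e-01 -1.69603530e-04]
 [ 7.95722643e-01  6.05661188e-01  4.60712406e-05]
 [ 1.39382204e-04 -1.07053807e-04 -9.99999985e-01]]
d tool [-0.0062977   0.01383956  0.03119811]
```

View pics/w2.png

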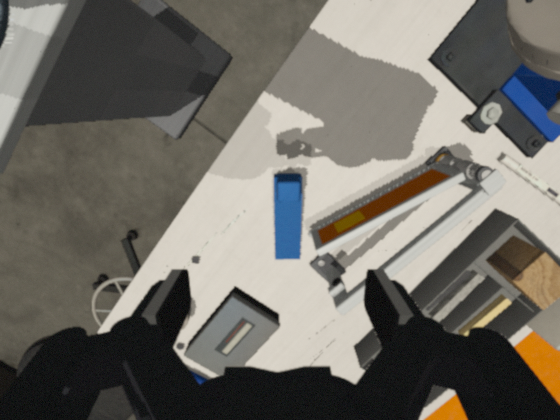

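Run:
```python
import cv2
im=cv2.imread("pics/w2.png")[160:310,230:430]; cv2.imwrite("pics/w2c.png",cv2.resize(im,None,fx=4,fy=4,interpolation=cv2.INTER_CUBIC))
```

```text
(no output)
```

View pics/w2c.png

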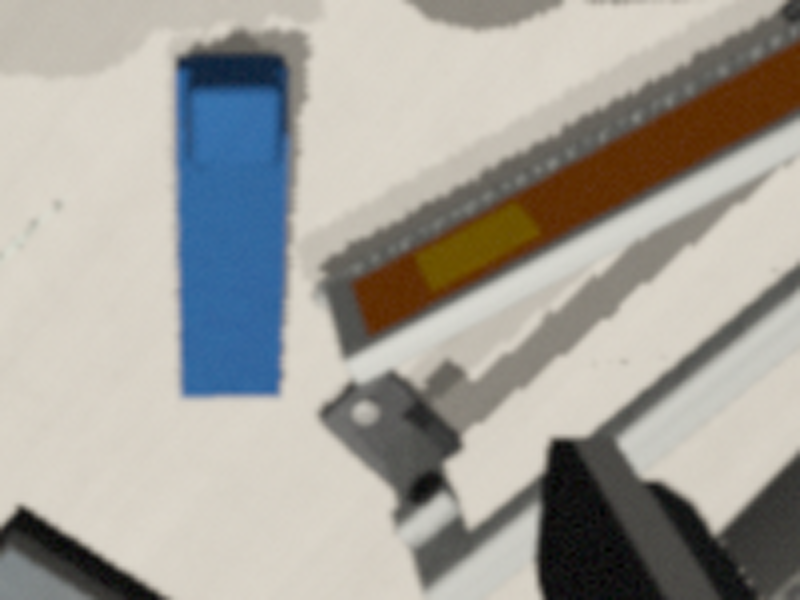

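Run:
```python
from h import *
import pickle; s=pickle.load(open("w2.pkl","rb"))
c=lambda x,y:(230+x/4,160+y/4)
def P(p,z): return onz(s,c(*p),z)[:2]
ang=lambda v:np.degrees(np.arctan2(v[1],v[0]))
q=[P(p,.05) for p in [(190,88),(281,88),(281,163),(190,163)]];B=np.mean(q,0); print("block",B,[np.linalg.norm(q[i]-q[i-1]) for i in range(4)])
n1,n2=P((182,396),.003),P((281,396),.003); N=(n1+n2)/2
print("nose",N,np.linalg.norm(n1-n2),"yaw",ang(N-B),np.linalg.norm(N-B),"edge",ang(n2-n1))
e1,e2=P((178,60),.022),P((286,60),.022); print("tail",(e1+e2)/2,np.linalg.norm(e1-e2),ang(e2-e1),"axis",ang(N-(e1+e2)/2))
T=P((353,372),.076)
h1,h2=P((430,590),.086),P((620,440),.086)
# patch bottom/top
for p,z in [((418,260),.06),((500,206),.05)]: print(P(p,z))
st=state();x=R.from_quat(st["ee_rot"]).as_matrix()
a=np.degrees(np.arctan2(x[1,1],x[0,1])); print("tool y ang",a)
print("d tool",x.T@(np.array([*B,.2])-st["tool_pos"]))
g=cv2.imread("pics/w2.png")
```

```text
block [0.4628576  0.07238528] [np.float64(0.021131092345488177), np.float64(0.024582102448759868), np.float64(0.021139983423712184), np.float64(0.025073510064138316)]
nose [ 0.52877265 -0.01129005] 0.033379842613819974 yaw -51.77080965235483 0.1065192657916716 edge 37.33679700555466
tail [0.45521054 0.08214084] 0.031476078146155474 37.367518943993154 axis -51.78513487309963
[0.52417976 0.07473447]
[0.5358258  0.09906017]
tool y ang 37.40419674325597
d tool [-0.00470438  0.01277734  0.03127906]
```

```bash
python3 -m pendant '[{"tx":-0.0047,"ty":0.0128,"tz":0.02,"ax":0,"ay":0,"az":0,"claw":0.6},{"tx":0,"ty":0,"tz":0.045,"ax":0,"ay":0,"az":0,"claw":0.6},{"tx":0,"ty":0,"tz":0.045,"ax":0,"ay":0,"az":0,"claw":0.6},{"tx":0,"ty":0,"tz":0.03,"ax":0,"ay":0,"az":0,"claw":0.6},{"tx":0,"ty":0,"tz":0.0,"ax":0,"ay":0,"az":0,"claw":0.6},{"tx":0,"ty":0,"tz":0.0,"ax":0,"ay":0,"az":0,"claw":0.6}]'
python3 - <<'E'
from h import *
s=snapshot("wrist"); save(s,"w3"); st=state();print(st["tool_pos"],st["opening"],st["wrist_force"])
for P in [(.4628,.0724,.05),(.5288,-.0113,.003)]: print(proj(s,P))
E
```

```text
t: 6.9
tool_pos: [0.4637, 0.0731, 0.0923]
ee_rot: [0.442, 0.897, 0.001, 0.001]
wrist_force: [-0.3, -0.3, 0.7]
opening: 0.6
[0.46396679 0.07307446 0.09269941] 0.599865626625583 [ 0.35092519 -0.39398678 -0.13038412]
[274.88234584 239.71355197]
[276.91701077 325.31858647]
```

View pics/w3.png

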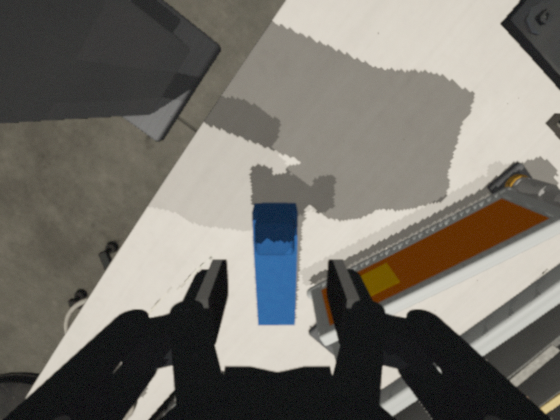

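Run:
```python
import cv2,numpy as np
im=cv2.imread("pics/w3.png")[190:340,190:390]; im=np.clip(im.astype(float)*1.8,0,255).astype('uint8'); cv2.imwrite("pics/w3c.png",cv2.resize(im,None,fx=4,fy=4,interpolation=cv2.INTER_CUBIC))
```

```text
(no output)
```

View pics/w3c.png

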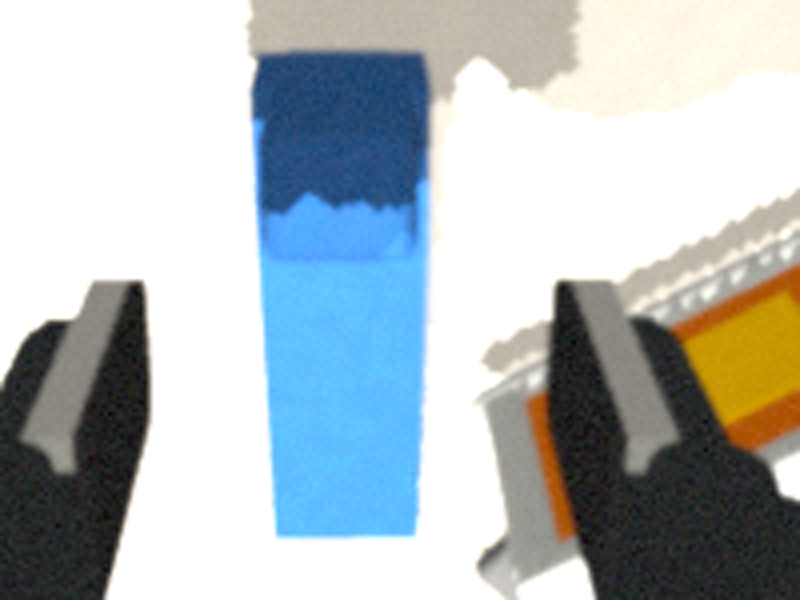

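```bash
python3 -m pendant '[{"tx":0,"ty":-0.0013,"tz":0.03,"ax":0,"ay":0,"az":0,"claw":0.6},{"tx":0,"ty":0,"tz":0.025,"ax":0,"ay":0,"az":0,"claw":0.6},{"tx":0,"ty":0,"tz":0.0115,"ax":0,"ay":0,"az":0,"claw":0.6},{"tx":0,"ty":0,"tz":0,"ax":0,"ay":0,"az":0,"claw":0.6}]'
python3 -m pendant '[{"tx":0,"ty":0,"tz":0,"ax":0,"ay":0,"az":0,"claw":0.4},{"tx":0,"ty":0,"tz":0,"ax":0,"ay":0,"az":0,"claw":0.2},{"tx":0,"ty":0,"tz":0,"ax":0,"ay":0,"az":0,"claw":0},{"tx":0,"ty":0,"tz":0,"ax":0,"ay":0,"az":0,"claw":0}]'
```

```text
t: 7.45
tool_pos: [0.4621, 0.072, 0.0252]
ee_rot: [0.442, 0.897, 0.0, 0.0]
wrist_force: [-0.6, 0.3, 0.9]
opening: 0.601
t: 7.95
tool_pos: [0.4626, 0.0721, 0.026]
ee_rot: [0.442, 0.897, 0.0, 0.001]
wrist_force: [-0.9, 0.3, 6.8]
opening: 0.291
```

```bash
python3 -m pendant '[{"tx":0,"ty":0,"tz":-0.0005,"ax":0,"ay":0,"az":0,"claw":0},{"tx":0.010,"ty":-0.003,"tz":0,"ax":0,"ay":0,"az":0,"claw":0},{"tx":0.015,"ty":-0.005,"tz":0,"ax":0,"ay":0,"az":0,"claw":0},{"tx":0.015,"ty":-0.005,"tz":0,"ax":0,"ay":0,"az":0,"claw":0},{"tx":0,"ty":0,"tz":0,"ax":0,"ay":0,"az":0,"claw":0}]'
```

```text
t: 8.57
tool_pos: [0.4264, 0.0969, 0.026]
ee_rot: [0.441, 0.897, 0.0, 0.0]
wrist_force: [-1.5, 1.0, 9.8]
opening: 0.293
```

```bash
python3 -m pendant '[{"tx":0,"ty":0,"tz":-0.001,"ax":0,"ay":0,"az":0,"claw":0},{"tx":0,"ty":0,"tz":0,"ax":0,"ay":0,"az":0,"claw":0}]'; python3 -m pendant '[{"tx":0,"ty":0,"tz":0,"ax":0,"ay":0,"az":-0.156,"claw":0},{"tx":0,"ty":0,"tz":0,"ax":0,"ay":0,"az":-0.156,"claw":0},{"tx":0,"ty":0,"tz":0,"ax":0,"ay":0,"az":-0.156,"claw":0},{"tx":0,"ty":0,"tz":0,"ax":0,"ay":0,"az":-0.156,"claw":0},{"tx":0,"ty":0,"tz":0,"ax":0,"ay":0,"az":-0.156,"claw":0},{"tx":0,"ty":0,"tz":0,"ax":0,"ay":0,"az":0,"claw":0},{"tx":0,"ty":0,"tz":0,"ax":0,"ay":0,"az":0,"claw":0}]'
python3 - <<'E'
from h import *
import pickle
st=state();print(st["tool_pos"],st["opening"],st["wrist_force"],st["qpos"]);x=R.from_quat(st["ee_rot"]).as_matrix(); print("yaw wedge",np.degrees(np.arctan2(x[1,1],x[0,1]))-90)
for c in ["wrist","top","scene"]:
    s=snapshot(c); save(s,c+"4"); pickle.dump(s,open(c+"4.pkl","wb"))
im=cv2.imread("pics/top4.png")[170:290,210:350]; cv2.imwrite("pics/top4c.png",cv2.resize(im,None,fx=5,fy=5,interpolation=cv2.INTER_CUBIC))
im=cv2.imread("pics/scene4.png")[170:270,230:370]; cv2.imwrite("pics/scene4c.png",cv2.resize(im,None,fx=5,fy=5,interpolation=cv2.INTER_CUBIC))
E
```

```text
t: 8.82
tool_pos: [0.4262, 0.0963, 0.0261]
ee_rot: [0.442, 0.897, -0.0, -0.001]
wrist_force: [-1.3, 2.3, 0.2]
opening: 0.293
t: 9.7
tool_pos: [0.4268, 0.0945, 0.0261]
ee_rot: [0.07, 0.998, -0.001, -0.0]
wrist_force: [1.4, -4.4, 1.1]
opening: 0.293
[0.42675862 0.09452713 0.02609774] 0.2932278763765741 [ 1.39081523 -4.38760537  1.06223213] [ 0.24248741  0.50102319 -0.68056572  2.223166    0.57193768  0.5954025
  0.56645896]
yaw wedge -7.974384568576994
```

View pics/top4c.png

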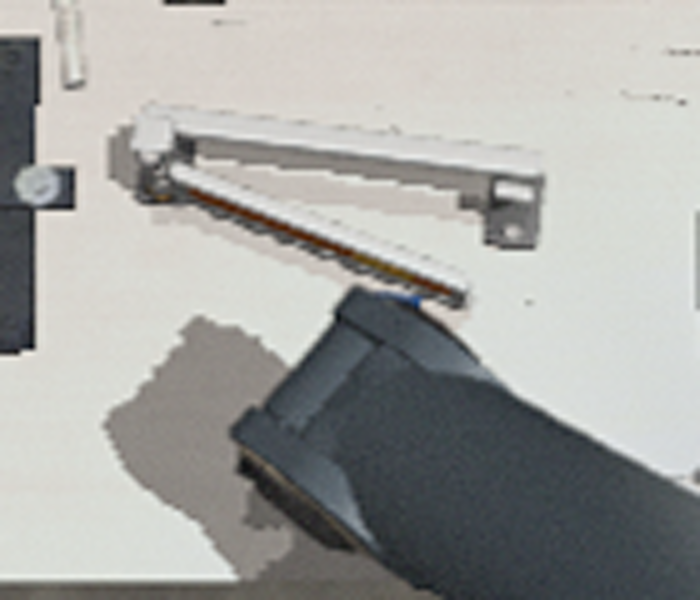

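View pics/wrist4.png

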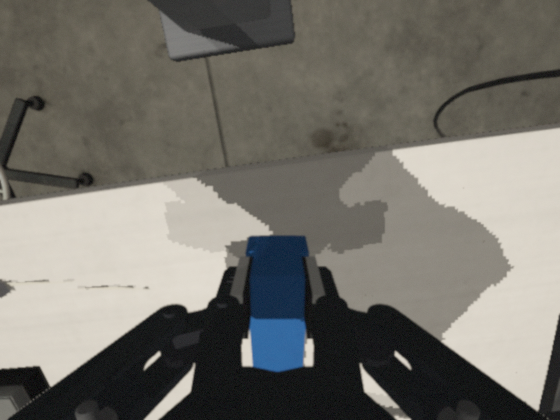

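View pics/scene4c.png

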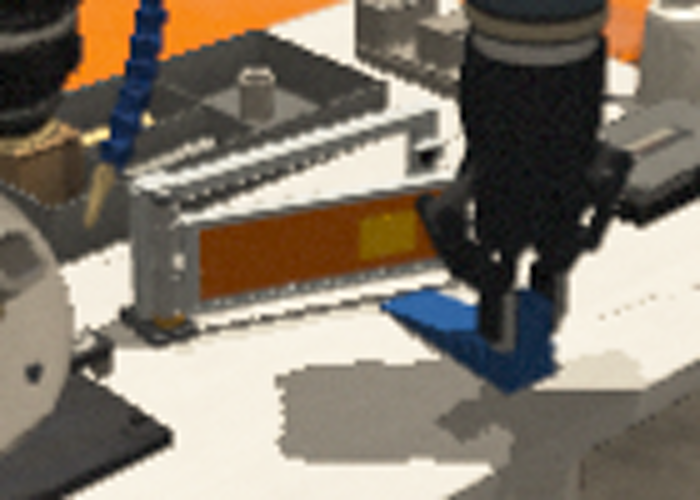

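```bash
python3 -m pendant '[{"tx":-0.005,"ty":0,"tz":0,"ax":0,"ay":0,"az":0,"claw":0},{"tx":-0.005,"ty":0,"tz":0,"ax":0,"ay":0,"az":0,"claw":0},{"tx":-0.005,"ty":0,"tz":0,"ax":0,"ay":0,"az":0,"claw":0},{"tx":-0.005,"ty":0,"tz":0,"ax":0,"ay":0,"az":0,"claw":0},{"tx":-0.005,"ty":0,"tz":0,"ax":0,"ay":0,"az":0,"claw":0},{"tx":-0.005,"ty":0,"tz":0,"ax":0,"ay":0,"az":0,"claw":0},{"tx":0,"ty":0,"tz":0,"ax":0,"ay":0,"az":0,"claw":0}]'
python3 - <<'E'
from h import *
import pickle
s=snapshot("scene"); save(s,"s5")
im=cv2.imread("pics/s5.png")[170:270,230:370]; cv2.imwrite("pics/s5c.png",cv2.resize(im,None,fx=5,fy=5,interpolation=cv2.INTER_CUBIC))
s=snapshot("top"); save(s,"t5")
im=cv2.imread("pics/t5.png")[190:270,230:330]; cv2.imwrite("pics/t5c.png",cv2.resize(im,None,fx=6,fy=6,interpolation=cv2.INTER_CUBIC))
E
```

```text
t: 10.72
tool_pos: [0.4557, 0.0932, 0.026]
ee_rot: [0.067, 0.998, 0.001, -0.001]
wrist_force: [-3.4, 0.5, -0.0]
opening: 0.293
```

View pics/s5c.png

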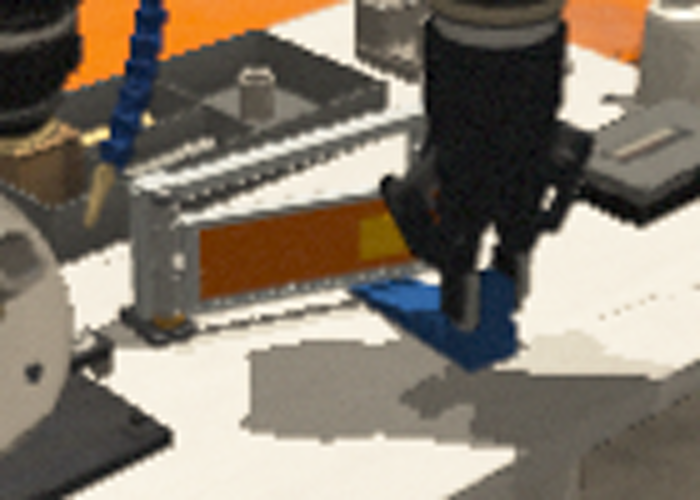

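View pics/t5c.png

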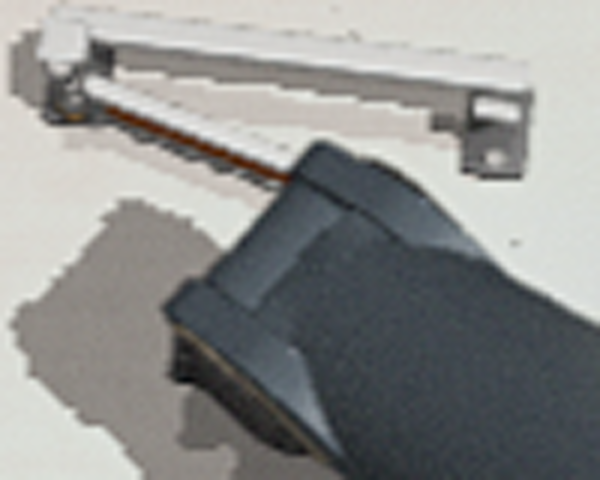

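```bash
python3 -m pendant '[{"tx":-0.005,"ty":0,"tz":0,"ax":0,"ay":0,"az":0,"claw":0},{"tx":-0.005,"ty":0,"tz":0,"ax":0,"ay":0,"az":0,"claw":0},{"tx":-0.005,"ty":0,"tz":0,"ax":0,"ay":0,"az":0,"claw":0},{"tx":-0.005,"ty":0,"tz":0,"ax":0,"ay":0,"az":0,"claw":0},{"tx":0,"ty":0,"tz":0,"ax":0,"ay":0,"az":0,"claw":0}]'
python3 - <<'E'
from h import *
s=snapshot("scene"); save(s,"s6")
im=cv2.imread("pics/s6.png")[170:270,230:370]; cv2.imwrite("pics/s6c.png",cv2.resize(im,None,fx=5,fy=5,interpolation=cv2.INTER_CUBIC))
E
```

```text
t: 11.45
tool_pos: [0.4747, 0.0887, 0.0261]
ee_rot: [0.068, 0.998, -0.001, -0.002]
wrist_force: [-8.2, -0.3, 4.3]
opening: 0.288
```

View pics/s6c.png

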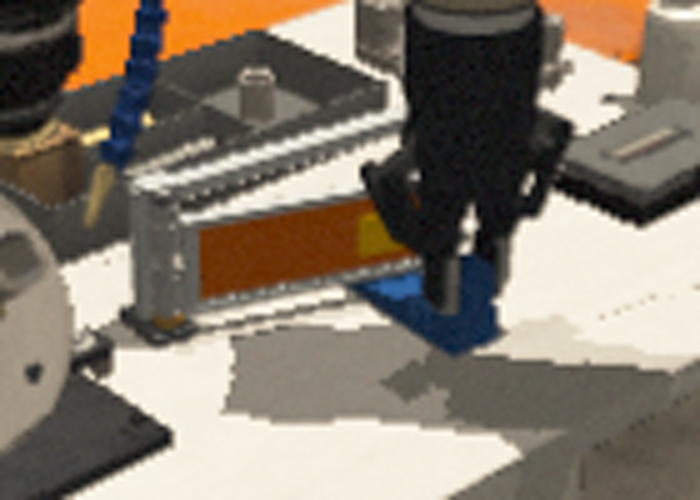

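```bash
python3 -m pendant '[{"tx":-0.003,"ty":0,"tz":-0.0003,"ax":0,"ay":0,"az":0,"claw":0},{"tx":-0.003,"ty":0,"tz":0,"ax":0,"ay":0,"az":0,"claw":0},{"tx":-0.002,"ty":0,"tz":0,"ax":0,"ay":0,"az":0,"claw":0},{"tx":0,"ty":0,"tz":0,"ax":0,"ay":0,"az":0,"claw":0}]'
python3 - <<'E'
from h import *
s=snapshot("scene"); save(s,"s7"); st=state(); print(st["wrist_force"],st["tool_pos"])
im=cv2.imread("pics/s7.png")[170:270,230:370]; cv2.imwrite("pics/s7c.png",cv2.resize(im,None,fx=5,fy=5,interpolation=cv2.INTER_CUBIC))
E
```

```text
t: 12.0
tool_pos: [0.4818, 0.087, 0.0261]
ee_rot: [0.068, 0.998, -0.001, -0.003]
wrist_force: [-9.1, -0.5, 4.6]
opening: 0.292
[-9.93091146  0.0661215   4.20352136] [0.48180117 0.08707577 0.02612966]
```

View pics/s7c.png

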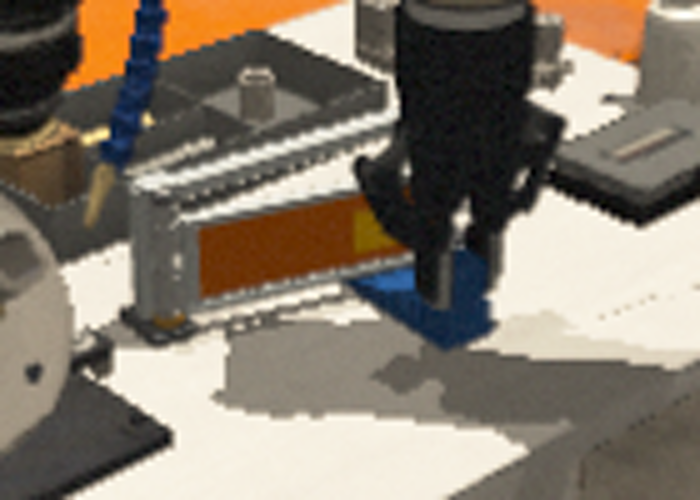

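```bash
python3 -m pendant '[{"tx":-0.003,"ty":0,"tz":-0.0003,"ax":0,"ay":0,"az":0,"claw":0},{"tx":-0.003,"ty":0,"tz":0,"ax":0,"ay":0,"az":0,"claw":0},{"tx":-0.003,"ty":0,"tz":0,"ax":0,"ay":0,"az":0,"claw":0},{"tx":-0.003,"ty":0,"tz":0,"ax":0,"ay":0,"az":0,"claw":0}]'
python3 -c "
from h import *
st=state(); print(st['wrist_force'],st['tool_pos'])"
python3 -m pendant '[{"tx":-0.002,"ty":0,"tz":0,"ax":0,"ay":0,"az":0,"claw":0},{"tx":-0.002,"ty":0,"tz":0,"ax":0,"ay":0,"az":0,"claw":0}]'
python3 - <<'E'
from h import *
s=snapshot("scene"); save(s,"s8"); st=state(); print(st["wrist_force"],st["tool_pos"])
im=cv2.imread("pics/s8.png")[170:270,230:370]; cv2.imwrite("pics/s8c.png",cv2.resize(im,None,fx=5,fy=5,interpolation=cv2.INTER_CUBIC))
s=snapshot("top"); save(s,"t8")
im=cv2.imread("pics/t8.png")[190:270,230:330]; cv2.imwrite("pics/t8c.png",cv2.resize(im,None,fx=6,fy=6,interpolation=cv2.INTER_CUBIC))
E
```

```text
t: 12.55
tool_pos: [0.4933, 0.085, 0.0262]
ee_rot: [0.068, 0.998, -0.002, -0.003]
wrist_force: [-9.6, -1.7, 4.3]
opening: 0.297
[-9.57818091 -1.69401752  4.26173431] [0.49333279 0.08496569 0.0262127 ]
t: 12.8
tool_pos: [0.4971, 0.0844, 0.0262]
ee_rot: [0.068, 0.998, -0.002, -0.003]
wrist_force: [-10.6, -0.8, 4.1]
opening: 0.294
[-8.91438805 -1.27353166  3.40480663] [0.49756026 0.08436013 0.02623632]
```

View pics/s8c.png

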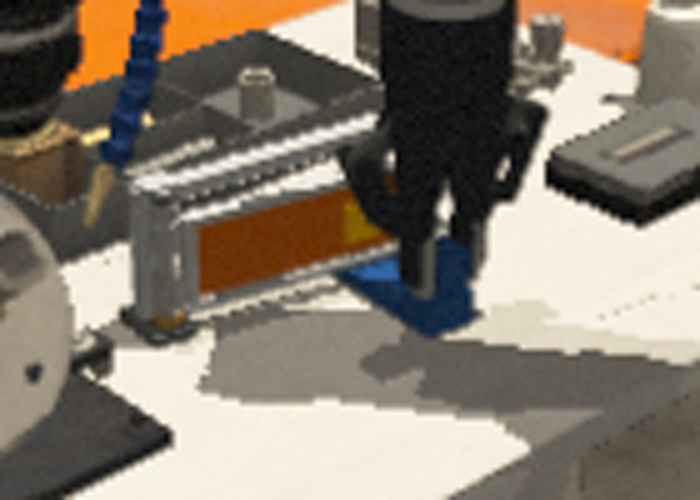

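View pics/t8c.png

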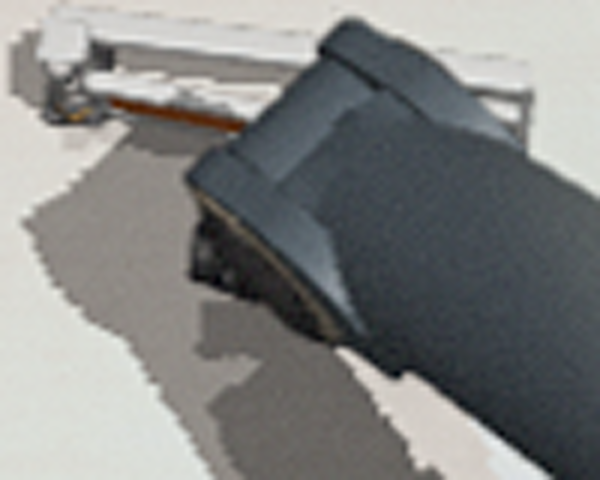

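```bash
python3 -m pendant '[{"tx":-0.002,"ty":0,"tz":0,"ax":0,"ay":0,"az":0,"claw":0},{"tx":-0.002,"ty":0,"tz":0,"ax":0,"ay":0,"az":0,"claw":0}]'
python3 -m pendant '[{"tx":-0.002,"ty":0,"tz":0,"ax":0,"ay":0,"az":0,"claw":0},{"tx":-0.001,"ty":0,"tz":0,"ax":0,"ay":0,"az":0,"claw":0}]'
python3 -m pendant '[{"tx":-0.0015,"ty":0,"tz":0,"ax":0,"ay":0,"az":0,"claw":0},{"tx":0,"ty":0,"tz":0,"ax":0,"ay":0,"az":0,"claw":0}]'
python3 - <<'E'
from h import *
s=snapshot("scene"); save(s,"s9"); st=state(); print(st["wrist_force"],st["tool_pos"])
im=cv2.imread("pics/s9.png")[170:270,230:370]; cv2.imwrite("pics/s9c.png",cv2.resize(im,None,fx=5,fy=5,interpolation=cv2.INTER_CUBIC))
E
```

```text
t: 13.15
tool_pos: [0.501, 0.0839, 0.0262]
ee_rot: [0.068, 0.998, -0.002, -0.003]
wrist_force: [-11.0, -1.4, 4.1]
opening: 0.291
t: 13.4
tool_pos: [0.5042, 0.0835, 0.0262]
ee_rot: [0.068, 0.998, -0.002, -0.003]
wrist_force: [-9.3, -0.8, 4.2]
opening: 0.291
t: 13.65
tool_pos: [0.5058, 0.0834, 0.0262]
ee_rot: [0.068, 0.998, -0.002, -0.003]
wrist_force: [-9.6, -0.8, 4.1]
opening: 0.291
[-9.55431912 -1.67069247  2.29429891] [0.50576404 0.08333077 0.02620513]
```

View pics/s9c.png

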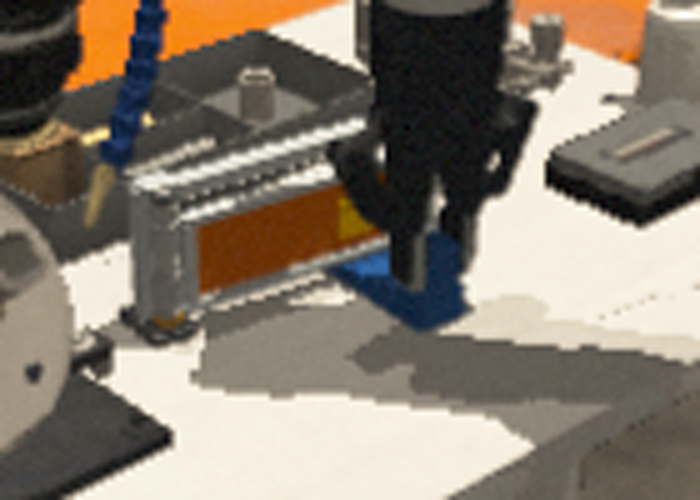

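```bash
python3 -m pendant '[{"tx":-0.0015,"ty":0,"tz":0,"ax":0,"ay":0,"az":0,"claw":0},{"tx":-0.0015,"ty":0,"tz":0,"ax":0,"ay":0,"az":0,"claw":0}]'
python3 -m pendant '[{"tx":-0.001,"ty":0,"tz":0,"ax":0,"ay":0,"az":0,"claw":0},{"tx":-0.001,"ty":0,"tz":0,"ax":0,"ay":0,"az":0,"claw":0}]'
python3 -m pendant '[{"tx":-0.001,"ty":0,"tz":0,"ax":0,"ay":0,"az":0,"claw":0},{"tx":0,"ty":0,"tz":0,"ax":0,"ay":0,"az":0,"claw":0}]'
```

```text
t: 13.95
tool_pos: [0.5082, 0.0831, 0.0262]
ee_rot: [0.068, 0.998, -0.002, -0.004]
wrist_force: [-12.7, 0.3, 5.8]
opening: 0.289
t: 14.2
tool_pos: [0.5082, 0.0831, 0.0262]
ee_rot: [0.068, 0.998, -0.002, -0.005]
wrist_force: [-17.2, -1.0, 11.1]
opening: 0.288
t: 14.45
tool_pos: [0.5087, 0.0831, 0.0262]
ee_rot: [0.068, 0.998, -0.002, -0.006]
wrist_force: [-17.1, 0.2, 10.7]
opening: 0.287
```

```bash
python3 -m pendant '[{"tx":0,"ty":0,"tz":-0.0006,"ax":0,"ay":0,"az":0,"claw":0},{"tx":0,"ty":0,"tz":0,"ax":0,"ay":0,"az":0,"claw":0}]'
python3 - <<'E'
from h import *
for i in range(1):
    s=snapshot("scene"); save(s,"s10"); st=state(); print(st["wrist_force"],st["tool_pos"],st["wrist_torque"])
im=cv2.imread("pics/s10.png")[170:270,230:370]; cv2.imwrite("pics/s10c.png",cv2.resize(im,None,fx=5,fy=5,interpolation=cv2.INTER_CUBIC))
E
```

```text
t: 14.7
tool_pos: [0.509, 0.083, 0.0264]
ee_rot: [0.068, 0.998, -0.002, -0.005]
wrist_force: [-15.2, -0.4, 6.1]
opening: 0.291
[-15.02627959  -0.01714923   6.18116116] [0.50905399 0.08304518 0.02639901] [ 0.1144499   2.52748355 -0.0353964 ]
```

View pics/s10c.png

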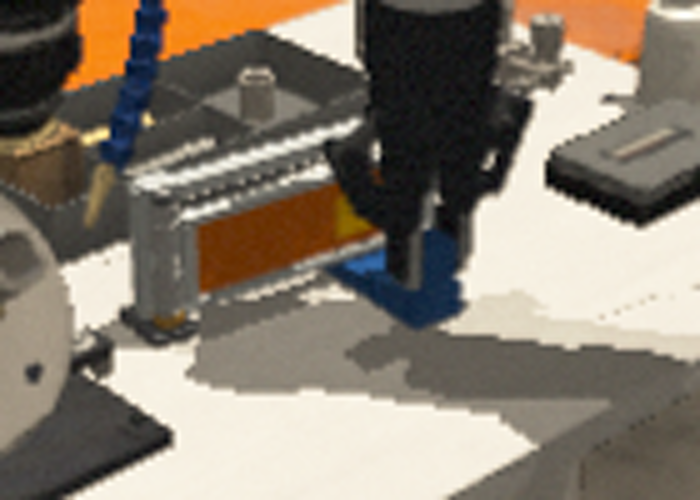

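```bash
python3 -m pendant '[{"tx":-0.001,"ty":0,"tz":-0.0003,"ax":0,"ay":0,"az":0,"claw":0},{"tx":0,"ty":0,"tz":0,"ax":0,"ay":0,"az":0,"claw":0}]'
python3 -m pendant '[{"tx":-0.001,"ty":0,"tz":-0.0003,"ax":0,"ay":0,"az":0,"claw":0},{"tx":0,"ty":0,"tz":0,"ax":0,"ay":0,"az":0,"claw":0}]'
```

```text
t: 15.0
tool_pos: [0.5096, 0.083, 0.0265]
ee_rot: [0.068, 0.998, -0.002, -0.006]
wrist_force: [-15.5, 1.3, 4.5]
opening: 0.287
t: 15.25
tool_pos: [0.51, 0.0829, 0.0266]
ee_rot: [0.068, 0.998, -0.002, -0.006]
wrist_force: [-16.5, 0.3, 5.2]
opening: 0.292
```

```bash
python3 -m pendant '[{"tx":-0.001,"ty":0,"tz":-0.0002,"ax":0,"ay":0,"az":0,"claw":0},{"tx":0,"ty":0,"tz":0,"ax":0,"ay":0,"az":0,"claw":0}]'
python3 -m pendant '[{"tx":-0.001,"ty":0,"tz":-0.0003,"ax":0,"ay":0,"az":0,"claw":0},{"tx":0,"ty":0,"tz":0,"ax":0,"ay":0,"az":0,"claw":0}]'
```

```text
t: 15.5
tool_pos: [0.5104, 0.0829, 0.0267]
ee_rot: [0.068, 0.998, -0.002, -0.007]
wrist_force: [-17.5, 1.3, 5.1]
opening: 0.29
t: 15.75
tool_pos: [0.5108, 0.0828, 0.0268]
ee_rot: [0.068, 0.998, -0.002, -0.007]
wrist_force: [-17.8, 1.2, 4.5]
opening: 0.292
```

```bash
python3 -m pendant '[{"tx":-0.001,"ty":0,"tz":-0.0002,"ax":0,"ay":0,"az":0,"claw":0},{"tx":0,"ty":0,"tz":0,"ax":0,"ay":0,"az":0,"claw":0}]'
python3 -m pendant '[{"tx":-0.001,"ty":0,"tz":-0.0002,"ax":0,"ay":0,"az":0,"claw":0},{"tx":0,"ty":0,"tz":0,"ax":0,"ay":0,"az":0,"claw":0}]'
```

```text
t: 16.0
tool_pos: [0.5112, 0.0827, 0.0269]
ee_rot: [0.067, 0.998, -0.003, -0.008]
wrist_force: [-20.1, 1.0, 6.4]
opening: 0.291
t: 16.25
tool_pos: [0.5116, 0.0827, 0.027]
ee_rot: [0.067, 0.998, -0.003, -0.008]
wrist_force: [-19.6, 2.1, 6.2]
opening: 0.292
```

```bash
python3 -m pendant '[{"tx":-0.001,"ty":0,"tz":-0.0004,"ax":0,"ay":0,"az":0,"claw":0},{"tx":0,"ty":0,"tz":0,"ax":0,"ay":0,"az":0,"claw":0}]'
python3 -m pendant '[{"tx":0,"ty":0,"tz":0,"ax":0,"ay":0,"az":0,"claw":0},{"tx":0,"ty":0,"tz":0,"ax":0,"ay":0,"az":0,"claw":0}]'
```

```text
t: 16.5
tool_pos: [0.512, 0.0826, 0.0272]
ee_rot: [0.067, 0.998, -0.003, -0.009]
wrist_force: [-20.6, 1.0, 5.5]
opening: 0.291
t: 16.75
tool_pos: [0.512, 0.0826, 0.0271]
ee_rot: [0.067, 0.998, -0.003, -0.009]
wrist_force: [-20.5, 2.4, 5.5]
opening: 0.295
```

Run:
```python
from h import *
st=state(); print(R.from_quat(st["ee_rot"]).as_matrix().round(4), st["wrist_torque"],st["wrist_force"])
s=snapshot("scene"); save(s,"s11"); s=snapshot("wrist"); save(s,"w11")
im=cv2.imread("pics/s11.png")[190:260,270:350]; cv2.imwrite("pics/s11c.png",cv2.resize(im,None,fx=8,fy=8,interpolation=cv2.INTER_CUBIC))
```

```text
[[-0.9908  0.1343 -0.0184]
 [ 0.1344  0.9909 -0.0043]
 [ 0.0176 -0.0067 -0.9998]] [ 0.52846831  3.93815573 -0.0307773 ] [-20.51346913   2.35119707   5.45009384]
```

View pics/s11c.png

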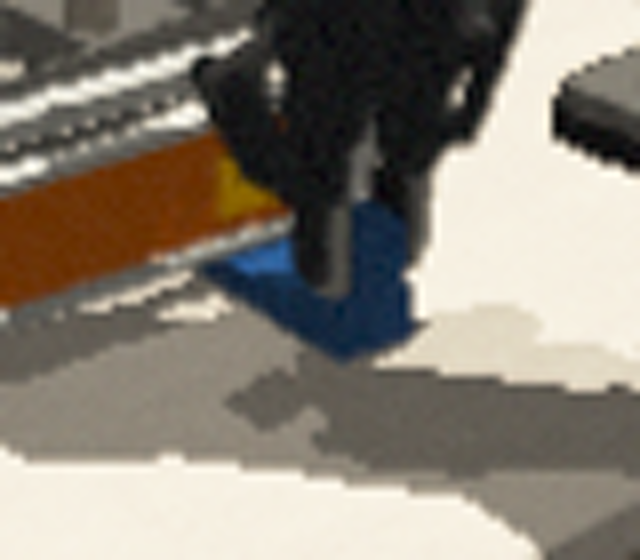

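View pics/w11.png

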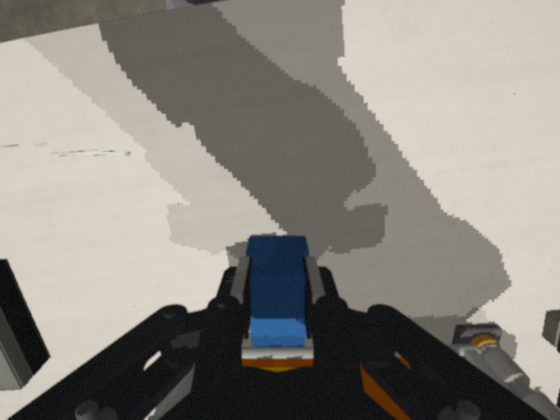

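```bash
python3 -m pendant '[{"tx":0,"ty":0,"tz":0.0004,"ax":0,"ay":-0.01,"az":0,"claw":0},{"tx":0,"ty":0,"tz":0,"ax":0,"ay":0,"az":0,"claw":0}]'
python3 -m pendant '[{"tx":0,"ty":0,"tz":0.0002,"ax":0,"ay":-0.01,"az":0,"claw":0},{"tx":0,"ty":0,"tz":0,"ax":0,"ay":0,"az":0,"claw":0}]'
```

```text
t: 17.1
tool_pos: [0.5123, 0.0825, 0.0265]
ee_rot: [0.067, 0.998, -0.003, -0.004]
wrist_force: [-19.1, 2.4, 3.1]
opening: 0.293
t: 17.35
tool_pos: [0.5128, 0.0825, 0.0262]
ee_rot: [0.067, 0.998, -0.003, 0.002]
wrist_force: [-18.1, 2.6, 1.8]
opening: 0.294
```

```bash
python3 -m pendant '[{"tx":-0.001,"ty":0,"tz":0.0001,"ax":0,"ay":0,"az":0,"claw":0},{"tx":0,"ty":0,"tz":0,"ax":0,"ay":0,"az":0,"claw":0}]'
python3 -m pendant '[{"tx":-0.001,"ty":0,"tz":0.0001,"ax":0,"ay":0,"az":0,"claw":0},{"tx":0,"ty":0,"tz":0,"ax":0,"ay":0,"az":0,"claw":0}]'
```

```text
t: 17.6
tool_pos: [0.5128, 0.0825, 0.0262]
ee_rot: [0.067, 0.998, -0.003, 0.001]
wrist_force: [-20.2, 2.4, 4.6]
opening: 0.293
t: 17.85
tool_pos: [0.5128, 0.0825, 0.0262]
ee_rot: [0.067, 0.998, -0.004, -0.0]
wrist_force: [-22.9, 2.6, 7.9]
opening: 0.289
```

```bash
python3 -m pendant '[{"tx":0,"ty":0,"tz":-0.0003,"ax":0,"ay":0,"az":0,"claw":0},{"tx":0,"ty":0,"tz":0,"ax":0,"ay":0,"az":0,"claw":0}]'
python3 -c "
from h import *
s=snapshot('top'); st=state(); print(st['wrist_force'],st['tool_pos'],st['ee_rot'])"
```

```text
t: 18.1
tool_pos: [0.5136, 0.0823, 0.0262]
ee_rot: [0.067, 0.998, -0.003, 0.001]
wrist_force: [-20.3, 2.1, 4.1]
opening: 0.292
[-20.52467723   2.50666363   3.0566508 ] [0.51357868 0.08228675 0.02618356] [ 6.72749179e-02  9.97728375e-01 -3.44569509e-03  5.50142475e-04]
```

```bash
python3 -m pendant '[{"tx":0.001,"ty":0,"tz":0.0003,"ax":0,"ay":0.001,"az":0,"claw":0},{"tx":0.001,"ty":0,"tz":0.0003,"ax":0,"ay":0.001,"az":0,"claw":0},{"tx":0,"ty":0,"tz":0,"ax":0,"ay":0,"az":0,"claw":0}]'
python3 -m pendant '[{"tx":0.001,"ty":0,"tz":0.0002,"ax":0,"ay":0.001,"az":0,"claw":0},{"tx":0.001,"ty":0,"tz":0.0002,"ax":0,"ay":0.001,"az":0,"claw":0},{"tx":0,"ty":0,"tz":0,"ax":0,"ay":0,"az":0,"claw":0}]'
```

```text
t: 18.52
tool_pos: [0.5136, 0.0823, 0.0262]
ee_rot: [0.067, 0.998, -0.003, 0.001]
wrist_force: [-16.9, 2.0, 3.2]
opening: 0.296
t: 18.9
tool_pos: [0.5136, 0.0823, 0.0261]
ee_rot: [0.068, 0.998, -0.003, 0.002]
wrist_force: [-13.8, 0.2, 3.2]
opening: 0.289
```

```bash
python3 -m pendant '[{"tx":0.001,"ty":0,"tz":0.0002,"ax":0,"ay":0.002,"az":0,"claw":0},{"tx":0.001,"ty":0,"tz":0.0002,"ax":0,"ay":0.002,"az":0,"claw":0},{"tx":0.001,"ty":0,"tz":0.0002,"ax":0,"ay":0.002,"az":0,"claw":0},{"tx":0,"ty":0,"tz":0,"ax":0,"ay":0,"az":0,"claw":0}]'
python3 -m pendant '[{"tx":0.001,"ty":0,"tz":0.0002,"ax":0,"ay":0.002,"az":0,"claw":0},{"tx":0.001,"ty":0,"tz":0.0002,"ax":0,"ay":0.002,"az":0,"claw":0},{"tx":0,"ty":0,"tz":0,"ax":0,"ay":0,"az":0,"claw":0}]'
```

```text
t: 19.4
tool_pos: [0.5135, 0.0823, 0.0261]
ee_rot: [0.068, 0.998, -0.002, 0.002]
wrist_force: [-8.0, -1.2, -0.1]
opening: 0.291
t: 19.77
tool_pos: [0.5134, 0.0825, 0.0261]
ee_rot: [0.068, 0.998, -0.001, 0.001]
wrist_force: [-5.4, -0.9, -0.6]
opening: 0.292
```

```bash
python3 -m pendant '[{"tx":0.001,"ty":0,"tz":0.0003,"ax":0,"ay":0,"az":0,"claw":0},{"tx":0,"ty":0,"tz":0,"ax":0,"ay":0,"az":0,"claw":0.45},{"tx":0,"ty":0,"tz":0,"ax":0,"ay":0,"az":0,"claw":0.6},{"tx":0,"ty":0,"tz":0,"ax":0,"ay":0,"az":0,"claw":0.6}]'
python3 - <<'E'
from h import *
st=state();print(st["wrist_force"],st["tool_pos"],st["ee_rot"])
s=snapshot("scene"); save(s,"s12"); 
im=cv2.imread("pics/s12.png")[190:260,270:350]; cv2.imwrite("pics/s12c.png",cv2.resize(im,None,fx=8,fy=8,interpolation=cv2.INTER_CUBIC))
s=snapshot("wrist"); save(s,"w12")
E
```

```text
t: 20.27
tool_pos: [0.515, 0.0844, 0.0271]
ee_rot: [0.068, 0.998, 0.0, 0.004]
wrist_force: [0.1, 0.4, 0.2]
opening: 0.601
[0.10032033 0.40198943 0.19379093] [0.51495484 0.08438413 0.02705906] [6.77760596e-02 9.97692059e-01 2.72551263e-04 4.10927715e-03]
```

View pics/s12c.png

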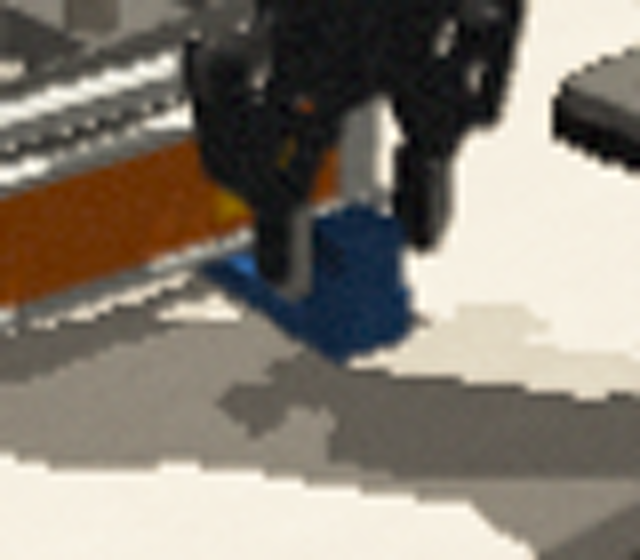

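View pics/w12.png

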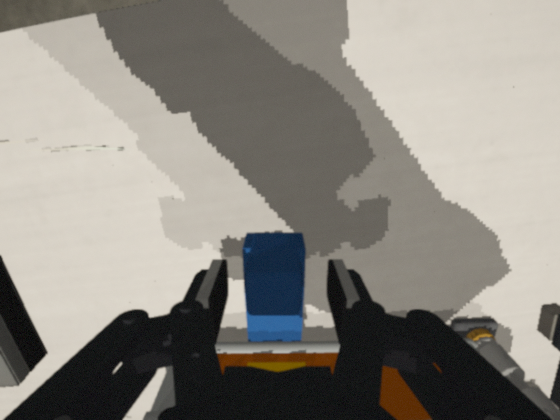

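```bash
python3 -m pendant '[{"tx":0,"ty":0,"tz":-0.02,"ax":0,"ay":0,"az":0,"claw":0.6},{"tx":0,"ty":0,"tz":-0.03,"ax":0,"ay":0.008,"az":0,"claw":0.6},{"tx":0,"ty":0,"tz":-0.015,"ax":0,"ay":0,"az":0,"claw":0.6},{"tx":0.025,"ty":0,"tz":0,"ax":0,"ay":0,"az":0,"claw":0},{"tx":0.02,"ty":0,"tz":0,"ax":0,"ay":0,"az":0,"claw":0},{"tx":0,"ty":0,"tz":0,"ax":0,"ay":0,"az":0,"claw":0},{"tx":0,"ty":0,"tz":0.02,"ax":0,"ay":0,"az":0,"claw":0},{"tx":0,"ty":0,"tz":0.03,"ax":0,"ay":0,"az":0,"claw":0},{"tx":0,"ty":0,"tz":0,"ax":0,"ay":0,"az":0,"claw":0}]'
python3 - <<'E'
from h import *
st=state();print(st["wrist_force"],st["tool_pos"],st["ee_rot"])
s=snapshot("scene"); save(s,"s13"); 
im=cv2.imread("pics/s13.png")[180:260,240:370]; cv2.imwrite("pics/s13c.png",cv2.resize(im,None,fx=6,fy=6,interpolation=cv2.INTER_CUBIC))
s=snapshot("wrist"); save(s,"w13")
E
```

```text
t: 21.5
tool_pos: [0.4684, 0.0896, 0.0404]
ee_rot: [0.068, 0.998, -0.0, -0.003]
wrist_force: [-0.5, 1.0, 1.2]
opening: -0.001
[-0.45706574  0.95400475  1.2094375 ] [0.46838762 0.08955706 0.04035647] [ 6.79774718e-02  9.97683504e-01 -2.81925627e-04 -2.57105882e-03]
```

View pics/s13c.png

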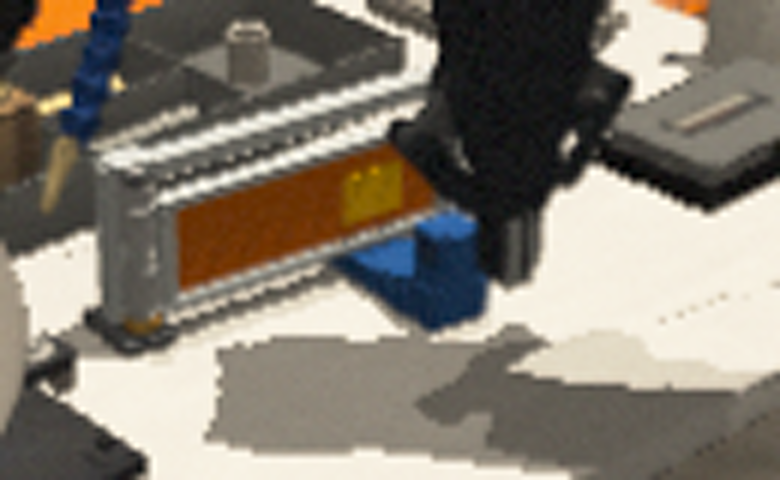

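View pics/w13.png

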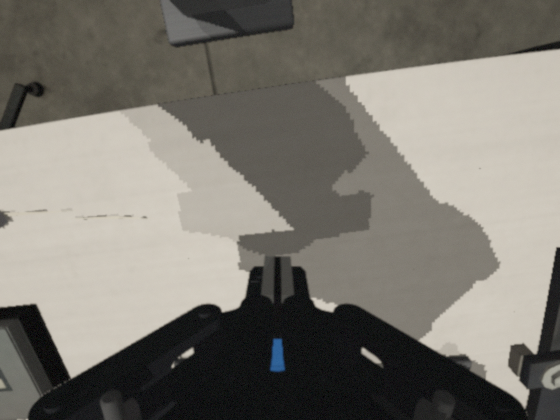

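```bash
python3 -m pendant '[{"tx":0,"ty":0.0,"tz":0.014,"ax":0,"ay":0,"az":0,"claw":0},{"tx":-0.006,"ty":-0.001,"tz":0.012,"ax":0,"ay":0,"az":0,"claw":0},{"tx":-0.006,"ty":0,"tz":0,"ax":0,"ay":0,"az":0,"claw":0},{"tx":-0.004,"ty":0,"tz":0,"ax":0,"ay":0,"az":0,"claw":0},{"tx":0,"ty":0,"tz":0,"ax":0,"ay":0,"az":0,"claw":0}]'
python3 -m pendant '[{"tx":-0.002,"ty":0,"tz":0,"ax":0,"ay":0,"az":0,"claw":0},{"tx":-0.002,"ty":0,"tz":0,"ax":0,"ay":0,"az":0,"claw":0},{"tx":0,"ty":0,"tz":0,"ax":0,"ay":0,"az":0,"claw":0}]'
```

```text
t: 22.22
tool_pos: [0.4852, 0.087, 0.0158]
ee_rot: [0.068, 0.998, 0.0, -0.001]
wrist_force: [-0.5, -0.7, -1.0]
opening: -0.002
t: 22.6
tool_pos: [0.4886, 0.0863, 0.0156]
ee_rot: [0.068, 0.998, 0.0, -0.001]
wrist_force: [0.7, -0.2, -0.2]
opening: -0.0
```

```bash
python3 -m pendant '[{"tx":-0.002,"ty":0,"tz":0,"ax":0,"ay":0,"az":0,"claw":0},{"tx":0,"ty":0,"tz":0,"ax":0,"ay":0,"az":0,"claw":0}]'
python3 -m pendant '[{"tx":-0.002,"ty":0,"tz":0,"ax":0,"ay":0,"az":0,"claw":0},{"tx":0,"ty":0,"tz":0,"ax":0,"ay":0,"az":0,"claw":0}]'
python3 -m pendant '[{"tx":-0.002,"ty":0,"tz":0,"ax":0,"ay":0,"az":0,"claw":0},{"tx":0,"ty":0,"tz":0,"ax":0,"ay":0,"az":0,"claw":0}]'
```

```text
t: 22.85
tool_pos: [0.4906, 0.086, 0.0156]
ee_rot: [0.068, 0.998, 0.0, -0.001]
wrist_force: [1.1, -0.1, -0.3]
opening: -0.001
t: 23.1
tool_pos: [0.4911, 0.0859, 0.0154]
ee_rot: [0.068, 0.998, -0.0, -0.002]
wrist_force: [-4.9, 1.0, 3.6]
opening: -0.0
t: 23.35
tool_pos: [0.4911, 0.0859, 0.0152]
ee_rot: [0.067, 0.998, -0.001, -0.004]
wrist_force: [-9.7, 1.7, 6.9]
opening: -0.0
```

```bash
python3 -m pendant '[{"tx":-0.001,"ty":0,"tz":-0.0008,"ax":0,"ay":-0.003,"az":0,"claw":0},{"tx":0,"ty":0,"tz":0,"ax":0,"ay":0,"az":0,"claw":0}]'
python3 -m pendant '[{"tx":-0.0015,"ty":0,"tz":-0.0006,"ax":0,"ay":-0.003,"az":0,"claw":0},{"tx":0,"ty":0,"tz":0,"ax":0,"ay":0,"az":0,"claw":0}]'
python3 -m pendant '[{"tx":-0.0015,"ty":0,"tz":-0.0005,"ax":0,"ay":-0.003,"az":0,"claw":0},{"tx":0,"ty":0,"tz":0,"ax":0,"ay":0,"az":0,"claw":0}]'
```

```text
t: 23.6
tool_pos: [0.4911, 0.0858, 0.0153]
ee_rot: [0.067, 0.998, -0.001, -0.003]
wrist_force: [-8.4, 1.8, 2.5]
opening: 0.0
t: 23.85
tool_pos: [0.4911, 0.0856, 0.0153]
ee_rot: [0.067, 0.998, -0.001, -0.003]
wrist_force: [-12.0, 3.0, 0.9]
opening: 0.004
t: 24.1
tool_pos: [0.4912, 0.0855, 0.0153]
ee_rot: [0.067, 0.998, -0.002, -0.003]
wrist_force: [-13.6, 3.0, -0.8]
opening: -0.001
```

```bash
python3 -m pendant '[{"tx":-0.0015,"ty":0,"tz":0.0001,"ax":0,"ay":-0.001,"az":0,"claw":0},{"tx":0,"ty":0,"tz":0,"ax":0,"ay":0,"az":0,"claw":0}]'
python3 -m pendant '[{"tx":-0.001,"ty":0,"tz":-0.0003,"ax":0,"ay":-0.002,"az":0,"claw":0},{"tx":0,"ty":0,"tz":0,"ax":0,"ay":0,"az":0,"claw":0}]'
```

```text
t: 24.35
tool_pos: [0.4912, 0.0854, 0.0153]
ee_rot: [0.067, 0.998, -0.002, -0.003]
wrist_force: [-17.0, 3.3, 4.8]
opening: -0.0
t: 24.6
tool_pos: [0.4914, 0.0852, 0.0153]
ee_rot: [0.067, 0.998, -0.002, -0.003]
wrist_force: [-18.6, 3.8, 3.6]
opening: -0.003
```

```bash
python3 -m pendant '[{"tx":-0.001,"ty":0,"tz":-0.0002,"ax":0,"ay":-0.002,"az":0,"claw":0},{"tx":0,"ty":0,"tz":0,"ax":0,"ay":0,"az":0,"claw":0}]'
python3 -m pendant '[{"tx":0,"ty":0,"tz":0,"ax":0,"ay":0,"az":0,"claw":0},{"tx":0,"ty":0,"tz":0,"ax":0,"ay":0,"az":0,"claw":0}]'
```

```text
t: 24.85
tool_pos: [0.4916, 0.085, 0.0153]
ee_rot: [0.067, 0.998, -0.003, -0.003]
wrist_force: [-20.3, 3.7, 4.2]
opening: -0.001
t: 25.1
tool_pos: [0.4916, 0.085, 0.0153]
ee_rot: [0.067, 0.998, -0.003, -0.003]
wrist_force: [-19.8, 3.8, 4.1]
opening: 0.005
```

```bash
python3 -m pendant '[{"tx":0.003,"ty":0,"tz":0,"ax":0,"ay":0,"az":0,"claw":0},{"tx":0.004,"ty":0,"tz":0,"ax":0,"ay":0,"az":0,"claw":0},{"tx":0.006,"ty":0,"tz":0,"ax":0,"ay":0,"az":0,"claw":0},{"tx":0.02,"ty":0,"tz":-0.01,"ax":0,"ay":0,"az":0,"claw":0},{"tx":0.005,"ty":0,"tz":-0.05,"ax":0,"ay":0,"az":0,"claw":0},{"tx":0,"ty":0,"tz":-0.06,"ax":0,"ay":0,"az":0,"claw":0},{"tx":0,"ty":0,"tz":-0.06,"ax":0,"ay":0,"az":0,"claw":0},{"tx":0,"ty":0,"tz":0,"ax":0,"ay":0,"az":0,"claw":0}]'
python3 - <<'E'
from h import *
st=state();print(st["wrist_force"],st["tool_pos"])
s=snapshot("scene"); save(s,"s14"); 
im=cv2.imread("pics/s14.png")[180:260,240:370]; cv2.imwrite("pics/s14c.png",cv2.resize(im,None,fx=6,fy=6,interpolation=cv2.INTER_CUBIC))
s=snapshot("top"); save(s,"t14")
im=cv2.imread("pics/t14.png")[170:290,210:350]; cv2.imwrite("pics/t14c.png",cv2.resize(im,None,fx=5,fy=5,interpolation=cv2.INTER_CUBIC))
s=snapshot("wrist"); save(s,"w14")
E
```

```text
t: 26.1
tool_pos: [0.4662, 0.0911, 0.2027]
ee_rot: [0.068, 0.998, 0.0, 0.013]
wrist_force: [0.1, 0.1, -0.9]
opening: 0.0
[ 0.14554026  0.13293691 -0.86458715] [0.46623538 0.09113626 0.20271121]
```

View pics/s14c.png

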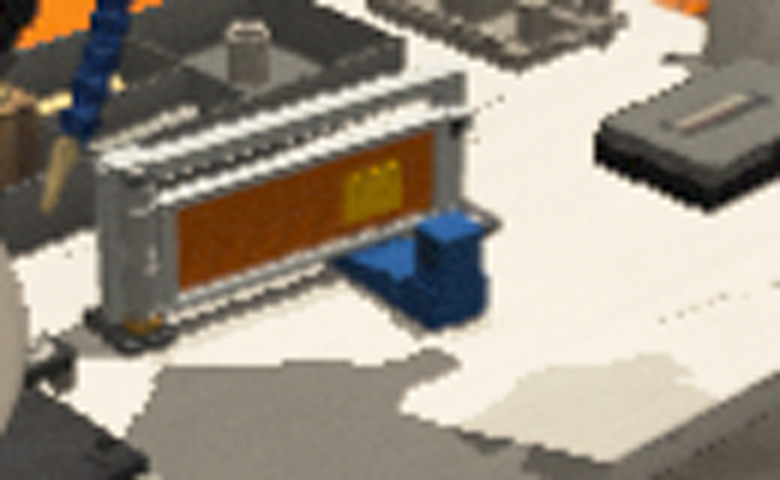

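View pics/t14.png

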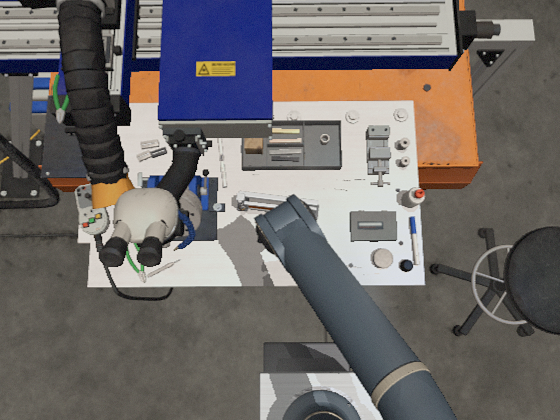

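View pics/w14.png

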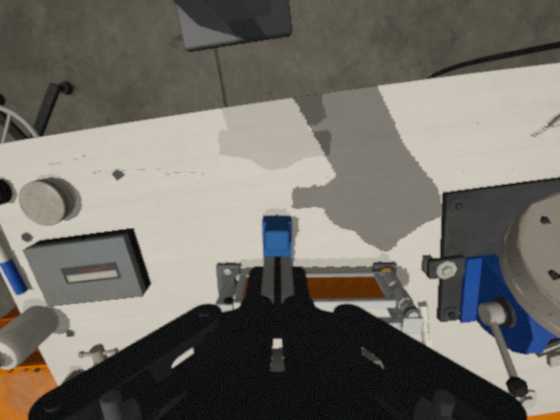

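```bash
python3 -c "
from bench import *
print(sign_off())"
```

```text
the job is handed in; nothing more can be done
None
```

I handed the job in at about 26 s. In the last pictures the gate is shut on its stop, held by the wedge alone, with the arm raised clear of everything.

- **What I did:** I took the wedge by its grip block and turned it square to the gate. Then I slid it flat under the yellow patch and tapped it in with small steps, to a steady level push of about 20 N while pressing down about 3–4 N.
- **Jam check:** After letting go, I pushed once from behind the block with the closed fingers. It held at about 17 N, crept no more than about 0.5 mm, and stood still at about 20 N. From the push I estimate the gate's load at roughly 8–12 N, inside the 6–20 N range, but I could not measure it directly.
- **What went off plan:**
  - While pushing, the tool tipped about 1°, probably lifting the wedge's tail about 1 mm. I levelled it and pushed again before letting go.
  - The down-press briefly read about 11 N when the gate reached its stop, and the push peaked at 22.9 N with 7.9 N down. Neither should have strained the hinge by my load estimate.
- **Bystanders:** I saw no change in the bench items between the first and last pictures from above, apart from what the arm hid. I compared them only by eye.
- **Camera disagreement:** The top and wrist cameras differed by up to 8 mm sideways. I used the wrist camera, and the wedge appears centred under the patch to within a few millimetres.

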